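Try the catch of the low screw case

ROBOT

A 6-joint arm with a two-finger parallel gripper is mounted at the origin on the work surface. World frame = base frame: x ahead of the robot, y to its left, z up, the work surface at z = 0. Lengths are in m, angles in rad, forces in N, time in s.
With the tool pointing down it reaches from about 0.275 to 0.825 m from the base axis. Payload 4.9 kg.
Tool frame: the origin (TCP) lies between the finger pads; the fingertips stand 25 mm ahead of it and the grasp point (between the pads) lies 6 mm ahead of it; x points along the fingers, z is the direction in which the jaws open and shut, and the axes are right-handed (so a half turn about x gives the same grasp; the last joint's range is limited). The gripper opens to 85 mm and grips with 20 to 120 N. Pads are 22 mm wide; open, the fingers measure 114 mm over their backs; the gripper's body (76 mm by 85 mm) begins 54 mm behind the grasp point. The pads swing forward as they close: fully open they stand 13 mm farther back than shut.
Start: joints at [-1.4, 0.326, -0.193, 1.052, 0, 1.437], TCP at [0.165, -0.525, 0.256] pointing down, gripper open.
Joint ranges: [-2.65, 2.65], [-0.97, 1.79], [-1.3, 1.35], [-1.93, 2.1], [-1.47, 1.37], [-3.14, 3.14]. Speed limits (rad/s): [2.57, 2.57, 3.14, 3.14, 3.14, 3.14].

INTERFACE

Orientations are given as a unit quaternion [w, x, y, z].
In Python, from bench import state, cams, ctrl gives the robot as it stands.
- The arm moves only by the tool carry_out, never from a script. Its argument "steps" is a list of rows, each an object of numbers: "x", "y", "z": the shift along the tool's x, y, z in cm; "wx", "wy", "wz": the turn, a rotation vector about the tool's x, y, z in degrees; "claw": the gripper command: -1 is shut, 1 is fully open, values between are in proportion. In form: [{"x": .., "y": .., "z": .., "wx": .., "wy": .., "wz": .., "claw": ..}, ...]. A call has 1 to 20 rows; each row shifts and turns the commanded pose from where the row before left it, along the tool's axes as they then stand; what a row does not reach is not made up. A row lasts 1/8 s, in which the tool goes at most 62.5 mm and 10.7 degrees, less where a joint would pass 70% of its speed; a pose out of reach is approached as far as the arm can. A call with a gripper value outside its range is refused whole. The fingers move at their own pace and stop on an object; the grip force is fixed at half the most. Time passes only in rows, so rows that do not move let the fingers close. It gives the time, the measured TCP pose, the force and the opening at its end, in the units of the state.
- state(): the state, without advancing time (a new reading comes with each control period).
- cams.camera(name): name is "scene" or "top" or "wrist"; returns a dict with "image" (384x512x3 uint8, blue, green, red), "intrinsics" (3x3 intrinsics, pixels), "k1" (the pictures are not rectified: a ray, as slopes to the right and down, at radius r is drawn at 1 + k1 r^2 times it, then the intrinsics apply), "world_from_camera" (4x4, takes a point from camera to world coordinates). Camera axes: x right, y down, z forward; pixel columns grow to the right and rows downward; lengths in m; the calibration is good to about 2 mm. A picture is of the moment at which its call begins. There is no depth.
- ctrl.job_done(): hands the job in, once; it reports no verdict.
The state is a dict: "t": time; "q": joint angles; "joint_velocities": joint speeds; "tau": joint torques, N m; "eef_pos": TCP position; "ee_rot": TCP orientation; "contact_force": force on the tool from outside, world axes, zero at the start; "wrist_torque": the same for the moment, N m; "finger_gap": finger opening in m.
Only numpy, scipy, OpenCV 4.12 (cv2) and the standard library are available. Lean on these libraries where they do the work, as an engineer would, in place of code of your own. Each camera call takes 0.05 s, during which the arm holds its last target. There are 200 camera calls.

TASK

Two screw cases with sprung lids are fixed to the store-room bench, a low one and a taller one; the catch of the low one has just been repaired and is to be tried before the case is used again. Press down the thumb button of the low case so that its lid pops up all the way, then push that lid down until it snaps shut and stays shut. Leave the taller case closed.

Things in the scene. Friction and masses are not known exactly. Their poses are not given: they have to be found in the camera images.
- low_button (a point): Top centre of the low case's steel thumb button, a tab 34 (x) by 30 mm, top 41 mm above the bench; fixed, does not sink. x: level, towards the hinge; z up. Lid frees 5 mm down, stop at 8 mm; spring 1 to 3 N. The steel hook behind (26 mm wide, 13 mm above the tab, 17 mm off along +x) tips 9 mm towards -x when pressed: press here or slightly to -x.
- low_lidtop (a point): Top of the low case's shut lid, 54 mm above the bench, on the middle line 55 mm from hinge, 45 mm from free edge, 80 mm from low_button along +x (same axes). Fixed, does not swing. A fingertip coming straight down here meets the open lid about 55 mm higher and pushes it shut: 1.5 N at first, 4 to 8 N to snap; the top must get down to this height.
- low_lid (a joint): Lid of the low case, rad: 0 shut, 0.8 fully popped up (held by its spring), latched 0 to 0.03. Case: black box 100 (x) by 90 mm, 45 mm high, screwed down, with a grey lid 100 mm long, 6 mm thick; button on the side nearest the robot (turned up to 30 degrees), hinge on the opposite side at rim height.
- tall_lid (a joint): Lid of the taller case, rad: 0 shut, 0.8 fully up. This neighbour looks and works the same but is 85 mm high without its lid, 40 mm more than the low one. It stays shut.
Not all that is in view belongs to the job. What is shaped like the part that bears tall_lid but orange is not meant.

How it is judged:
By the outcome, as a careful person would: the job done as asked, in the order asked, and still so for the second after the job is handed in, with the robot touching nothing.
It also fails if it takes over 35 s, if anything falls off the work surface, if the arm or the gripper's body presses on something with over 40 N, if the wrist force passes 120 N, or if a joint passes its speed limit or range.

## Working session

There is one attempt and no reset: what is moved stays moved. The work goes in short steps, Python scripts to look and compute and a tool call to move; the robot and the scene stay as the last step left them, time stands still between calls to the robot, and variables do not carry over. Pictures are saved under pics/ and viewed, about 8 in all and at most 12, crops included, and the job is handed in when it is done.

Besides the shell and the picture viewer there is one more tool, called by a JSON object that holds its "method" and its "body". carry_out: Moves the arm, as the interface text tells. Its arguments: {"type":"object","properties":{"steps":{"type":"array","items":{"type":"object","properties":{"x":{"type":"number"},"y":{"type":"number"},"z":{"type":"number"},"wx":{"type":"number"},"wy":{"type":"number"},"wz":{"type":"number"},"claw":{"type":"number"}}}}},"required":["steps"]}

```bash
mkdir -p pics; cat > h.py <<'E'
import numpy as np, cv2
from bench import state, cams, ctrl
def grab(n, f):
    c=cams.camera(n); cv2.imwrite('pics/'+f+'.png',c['image']); np.savez('pics/'+f+'.npz',K=c['intrinsics'],k1=c['k1'],T=c['world_from_camera']); return c
def load(f):
    d=np.load('pics/'+f+'.npz'); return d['K'],float(d['k1']),d['T']
def onz(f,uv,z):
    K,k1,T=load(f); D=np.array([k1,0,0,0,0.])
    n=cv2.undistortPoints(np.array([[uv]],float),K,D)[0,0]
    r=T[:3,:3]@[n[0],n[1],1]; o=T[:3,3]; return o+r*(z-o[2])/r[2]
def proj(f,P):
    K,k1,T=load(f); M=np.linalg.inv(T)
    return cv2.projectPoints(np.array(P,float).reshape(-1,1,3),cv2.Rodrigues(M[:3,:3])[0],M[:3,3],K,np.array([k1,0,0,0,0.]))[0][:,0]
E
python3 - <<'E'
from h import *
a=grab('scene','s0')['image'];b=grab('top','t0')['image']
cv2.imwrite('pics/st.png',np.hstack([a,b])[:, :].copy() if 0 else cv2.resize(np.vstack([a,b]),(800,1200))[:600])
s=state();print(s['t'],s['eef_pos'],s['ee_rot'],s['finger_gap'],s['contact_force'])
E
```

```text
0.1 [ 0.16500332 -0.52415826  0.25557516] [ 0.56971823  0.41868252  0.57050761 -0.41790807] 0.0851595508338985 [ 0.77403608 -0.40361334 -0.10937295]
```

View pics/s0.png

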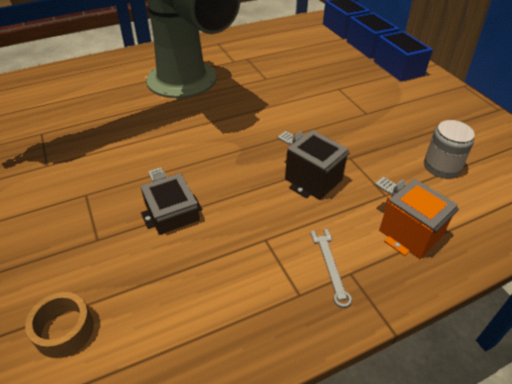

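View pics/t0.png

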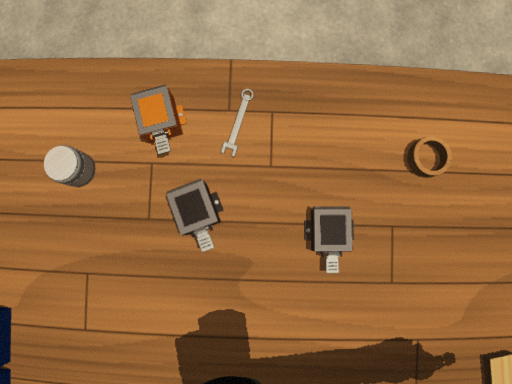

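The scene has three cases. The black one at scene (170,203) / top (332,230) shows little side height, so I take it as the low one. The black one at scene (318,163) / top (193,208) is taller, and the orange one at (420,215) / (156,110) is a decoy. I'll confirm with an enlarged crop.

```bash
python3 - <<'E'
from h import *
a=cv2.imread('pics/s0.png')[150:250,125:225]; b=cv2.imread('pics/t0.png')[195:285,290:380]
cv2.imwrite('pics/c1.png',np.hstack([cv2.resize(a,(400,400),interpolation=2),cv2.resize(b,(400,400),interpolation=2)]))
for uv,z in [((332,263),.041),((313,208),.054),((352,208),.054),((353,250),.054),((314,251),.054)]: print(uv,onz('t0',uv,z))
for uv in [(168,187),(200,180),(220,222),(186,236)]: print('tall',onz('t0',uv,.094))
for uv in [(147,185),(184,176),(199,204),(160,215)]: print('s low',onz('s0',uv,.054))
E
```

```text
(332, 263) [ 0.43897943 -0.19395828  0.041     ]
(313, 208) [ 0.56754488 -0.14419058  0.054     ]
(352, 208) [ 0.57013546 -0.23731167  0.054     ]
(353, 250) [ 0.47129003 -0.24078962  0.054     ]
(314, 251) [ 0.46691001 -0.14841945  0.054     ]
tall [0.60283665 0.19202037 0.094     ]
tall [0.62106705 0.11960242 0.094     ]
tall [0.52744719 0.07047061 0.094     ]
tall [0.49353824 0.14580965 0.094     ]
s low [ 0.47526683 -0.22435369  0.054     ]
s low [ 0.48131654 -0.14472281  0.054     ]
s low [ 0.57284965 -0.14349695  0.054     ]
s low [ 0.56892336 -0.22320043  0.054     ]
```

View pics/c1.png

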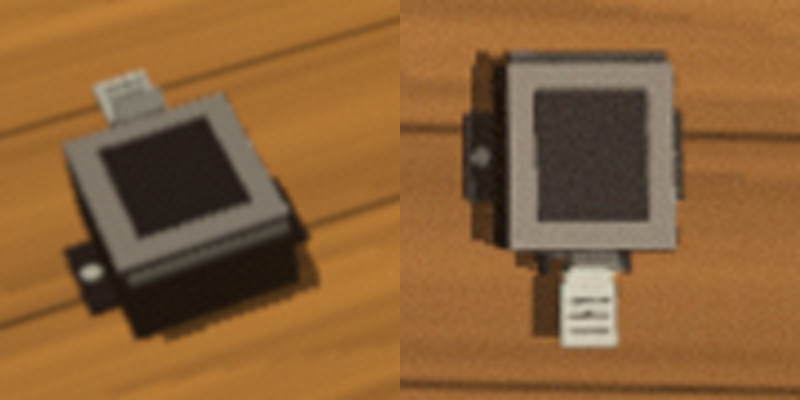

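```bash
python3 - <<'E'
from h import *
from scipy.spatial.transform import Rotation as R
for uv in [(326.5,273),(338.8,273),(327,255),(338.5,255)]: print('tab',onz('t0',uv,.041))
s=state(); w,x,y,z=s['ee_rot']; r=R.from_quat([x,y,z,w]); print(r.as_matrix().round(3))
t=np.array([.43,-.194,.2]); print('shift cm tool',r.inv().apply(t-s['eef_pos'])*100)
c=np.deg2rad(2)
for sg in (1,-1):
    Z=sg*np.array([-np.sin(c),np.cos(c),0]);X=np.array([0,0,-1.]);Y=np.cross(Z,X)
    print(sg,(r.inv()*R.from_matrix(np.c_[X,Y,Z])).as_rotvec(degrees=True))
E
```

```text
tab [ 0.4151543  -0.18128173  0.041     ]
tab [ 0.41571966 -0.21070952  0.041     ]
tab [ 0.45759648 -0.18163126  0.041     ]
tab [ 0.45819296 -0.20921135  0.041     ]
[[-0.     0.954  0.3  ]
 [ 0.002  0.3   -0.954]
 [-1.     0.    -0.002]]
shift cm tool [  5.60178417  35.18543496 -23.53228366]
1 [-1.64535398e+02  1.02622436e-03 -1.29834355e-01]
-1 [ 1.54645526e+01 -8.98741975e-02 -7.10375084e-04]
```

The crop shows the low case with its lid at crop-right (507–675, 62–248) and its tab at (562–617, 268–347). Lid height and size agree with the low case. I'm moving above its button.

{"method": "carry_out", "body": {"steps": [{"x":0.6,"y":3.9,"z":-2.6,"claw":-1},{"x":0.6,"y":3.9,"z":-2.6,"claw":-1},{"x":0.6,"y":3.9,"z":-2.6,"claw":-1},{"x":0.6,"y":3.9,"z":-2.6,"claw":-1},{"x":0.6,"y":3.9,"z":-2.6,"claw":-1},{"x":0.6,"y":3.9,"z":-2.6,"claw":-1},{"x":0.6,"y":3.9,"z":-2.6,"claw":-1},{"x":0.6,"y":3.9,"z":-2.6,"claw":-1},{"x":0.6,"y":3.9,"z":-2.6,"claw":-1},{"wx":7.7,"claw":-1},{"wx":7.7,"claw":-1},{"claw":-1},{"claw":-1}]}}

```text
$.steps[0]: bad value
```

```bash
python3 - <<'E'
from h import *
grab('wrist','w1');s=state();print(s['t'],s['eef_pos'],s['ee_rot'],s['finger_gap'],s['contact_force'])
print(proj('w1',[[.4325,-.196,.041],[.4725,-.15,.054],[.4725,-.24,.054]]))
E
```

```text
0.15 [ 0.1649955  -0.52426656  0.25568661] [ 0.56976788  0.41863393  0.57043116 -0.41799341] 0.08542656869277059 [ 0.19551951  0.75487203 -0.84969127]
[[ -34.83531635 -264.8869718 ]
 [ -92.40469053 -350.93464895]
 [  16.85873114 -324.49978085]]
```

View pics/w1.png

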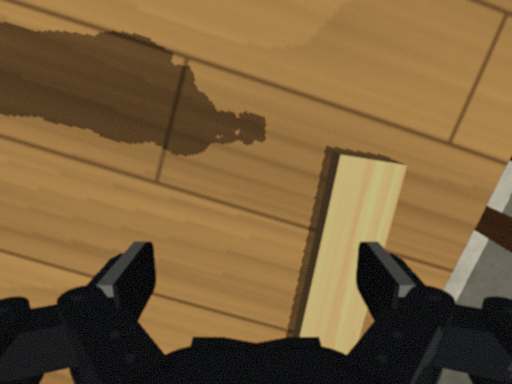

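The call was refused, and the wrist view still shows the start position. I'm retrying with every field given.

{"method": "carry_out", "body": {"steps": [{"x":0.6,"y":3.9,"z":-2.6,"wx":0,"wy":0,"wz":0,"claw":-1},{"x":0.6,"y":3.9,"z":-2.6,"wx":0,"wy":0,"wz":0,"claw":-1},{"x":0.6,"y":3.9,"z":-2.6,"wx":0,"wy":0,"wz":0,"claw":-1},{"x":0.6,"y":3.9,"z":-2.6,"wx":0,"wy":0,"wz":0,"claw":-1},{"x":0.6,"y":3.9,"z":-2.6,"wx":0,"wy":0,"wz":0,"claw":-1},{"x":0.6,"y":3.9,"z":-2.6,"wx":0,"wy":0,"wz":0,"claw":-1},{"x":0.6,"y":3.9,"z":-2.6,"wx":0,"wy":0,"wz":0,"claw":-1},{"x":0.6,"y":3.9,"z":-2.6,"wx":0,"wy":0,"wz":0,"claw":-1},{"x":0.6,"y":3.9,"z":-2.6,"wx":0,"wy":0,"wz":0,"claw":-1},{"x":0,"y":0,"z":0,"wx":7.7,"wy":0,"wz":0,"claw":-1},{"x":0,"y":0,"z":0,"wx":7.7,"wy":0,"wz":0,"claw":-1},{"x":0,"y":0,"z":0,"wx":0,"wy":0,"wz":0,"claw":-1}]}}

```text
t: 1.65
eef_pos: [0.4296, -0.1958, 0.2021]
ee_rot: [0.509, 0.49, 0.51, -0.49]
contact_force: [0.3, 0.2, 0.3]
finger_gap: -0.0001
```

```bash
python3 - <<'E'
from h import *
grab('wrist','w1b')
print(proj('w1b',[[.4325,-.196,.041],[.4725,-.15,.054],[.4725,-.24,.054]]))
E
```

```text
[[255.55068054 175.89736805]
 [198.48371711 127.23606634]
 [313.72820382 131.62264645]]
```

View pics/w1b.png

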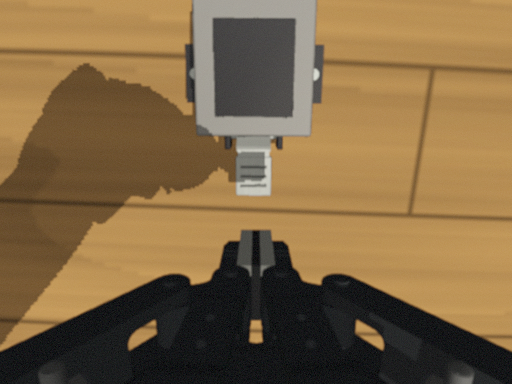

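The tab is at (236–271, to 195) and the lid's free-edge corners are at (197,135) and (312,135). The prediction was within a few pixels.

```bash
python3 - <<'E'
from h import *
for uv in [(236.5,195),(271,195)]: print('tab near',onz('w1b',uv,.041))
for uv in [(197,135),(312,135),(193,5),(316,5)]: print('lid',onz('w1b',uv,.054))
E
```

```text
tab near [ 0.41508305 -0.1802581   0.041     ]
tab near [ 0.41619887 -0.20991093  0.041     ]
lid [ 0.46644669 -0.14880803  0.054     ]
lid [ 0.46983196 -0.23885655  0.054     ]
lid [ 0.55923633 -0.14629912  0.054     ]
lid [ 0.56254698 -0.23452122  0.054     ]
```

{"method": "carry_out", "body": {"steps": [{"x":4,"y":-0.2,"z":0,"wx":0,"wy":0,"wz":0,"claw":-1},{"x":4,"y":0,"z":0,"wx":0,"wy":0,"wz":0,"claw":-1},{"x":3.5,"y":0,"z":0,"wx":0,"wy":0,"wz":0,"claw":-1},{"x":1.5,"y":0,"z":0,"wx":0,"wy":0,"wz":0,"claw":-1},{"x":0.3,"y":0,"z":0,"wx":0,"wy":0,"wz":0,"claw":-1},{"x":0.3,"y":0,"z":0,"wx":0,"wy":0,"wz":0,"claw":-1},{"x":0,"y":0,"z":0,"wx":0,"wy":0,"wz":0,"claw":-1}]}}

```text
t: 2.58
eef_pos: [0.4281, -0.1965, 0.0668]
ee_rot: [0.509, 0.491, 0.509, -0.491]
contact_force: [-0.5, -0.3, -0.3]
finger_gap: 0.0003
```

Tip is at 42 mm. Next I'll press 8 mm.

{"method": "carry_out", "body": {"steps": [{"x":0.3,"y":0,"z":0,"wx":0,"wy":0,"wz":0,"claw":-1},{"x":0.3,"y":0,"z":0,"wx":0,"wy":0,"wz":0,"claw":-1},{"x":0.2,"y":0,"z":0,"wx":0,"wy":0,"wz":0,"claw":-1},{"x":0,"y":0,"z":0,"wx":0,"wy":0,"wz":0,"claw":-1}]}}

```text
t: 3.08
eef_pos: [0.4271, -0.1964, 0.0585]
ee_rot: [0.509, 0.49, 0.509, -0.491]
contact_force: [-4.0, -0.8, 6.5]
finger_gap: -0.0
```

```bash
python3 - <<'E'
from h import *
a=grab('wrist','w2')['image'];b=grab('scene','s2')['image'][130:274,80:272]
cv2.imwrite('pics/c2.png',np.hstack([cv2.resize(a,(400,300)),cv2.resize(b,(400,300))]))
E
```

```text
(no output)
```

View pics/c2.png

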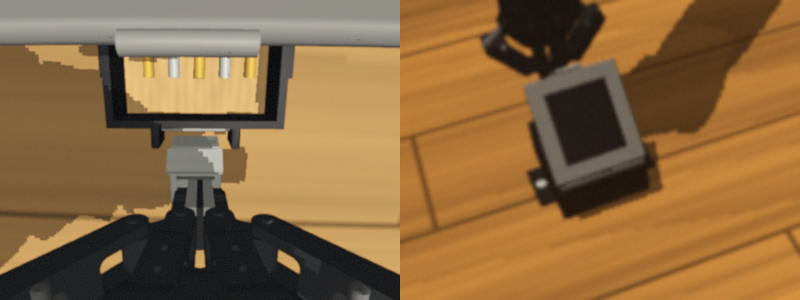

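The wrist view shows the case open, with its inside and screws visible, and the lid is up in the scene view. I'm backing off clear and checking the lid angle.

{"method": "carry_out", "body": {"steps": [{"x":-0.5,"y":0,"z":0,"wx":0,"wy":0,"wz":0,"claw":-1},{"x":-1.5,"y":-0.5,"z":0,"wx":0,"wy":0,"wz":0,"claw":-1},{"x":-3,"y":-2,"z":0,"wx":0,"wy":0,"wz":0,"claw":-1},{"x":-5,"y":-2,"z":0,"wx":0,"wy":0,"wz":0,"claw":-1},{"x":-5,"y":0,"z":0,"wx":0,"wy":0,"wz":0,"claw":-1},{"x":0,"y":0,"z":0,"wx":0,"wy":0,"wz":0,"claw":-1},{"x":0,"y":0,"z":0,"wx":0,"wy":0,"wz":0,"claw":-1}]}}

```text
t: 4.05
eef_pos: [0.3825, -0.1976, 0.2085]
ee_rot: [0.509, 0.491, 0.509, -0.491]
contact_force: [-0.5, 0.3, 0.3]
finger_gap: 0.0001
```

```bash
python3 - <<'E'
from h import *
b=grab('scene','s3')['image'][100:292,60:316]
cv2.imwrite('pics/c3.png',cv2.resize(b,(768,576),interpolation=2))
# predicted corners (free edge near/far, hinge) of lid top for angles
c=np.deg2rad(2.1);ex=np.array([np.cos(c),np.sin(c),0]);ey=np.array([-np.sin(c),np.cos(c),0]);H=np.array([.468,-.194,.048])+.1*ex
for th in (0,.4,.6,.7,.8,.9):
    d=-ex*np.cos(th)+np.array([0,0,np.sin(th)]);n=ex*np.sin(th)+np.array([0,0,np.cos(th)])
    P=[H+.1*d+.006*n+s*.045*ey for s in(1,-1)]
    print(th,((proj('s3',P)-[60,100])*3).round(0).tolist())
E
```

```text
0 [[360.0, 217.0], [239.0, 256.0]]
0.4 [[359.0, 185.0], [233.0, 224.0]]
0.6 [[361.0, 175.0], [233.0, 215.0]]
0.7 [[363.0, 172.0], [233.0, 213.0]]
0.8 [[366.0, 171.0], [234.0, 212.0]]
0.9 [[369.0, 171.0], [236.0, 212.0]]
```

View pics/c3.png

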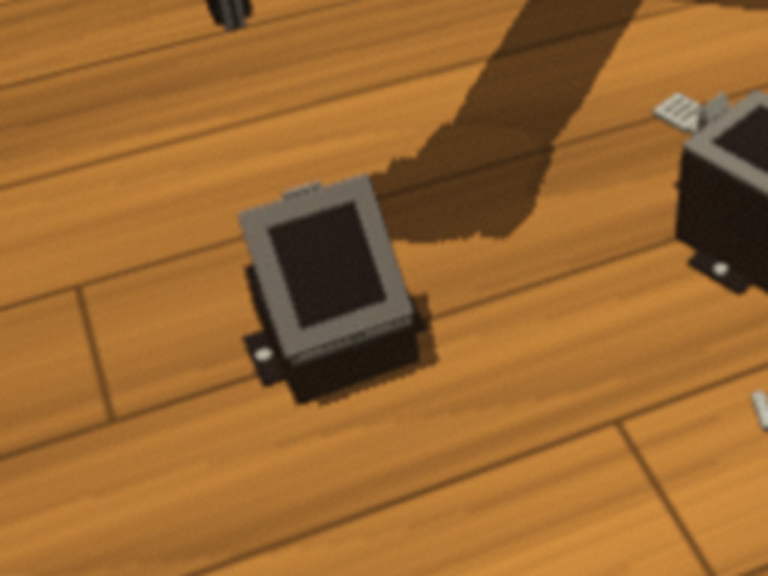

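The free-edge corners at (369,177) and (241,213) fit the 0.8 rad prediction, and nothing is blocking the lid. Next I'll go over low_lidtop and push down.

{"method": "carry_out", "body": {"steps": [{"x":0,"y":4.3,"z":0,"wx":0,"wy":0,"wz":0,"claw":-1},{"x":0,"y":4.4,"z":0,"wx":0,"wy":0,"wz":0,"claw":-1},{"x":0,"y":4.3,"z":0,"wx":0,"wy":0,"wz":0,"claw":-1},{"x":0,"y":0,"z":0,"wx":0,"wy":0,"wz":0,"claw":-1},{"x":3,"y":0,"z":0,"wx":0,"wy":0,"wz":0,"claw":-1},{"x":3,"y":0,"z":0,"wx":0,"wy":0,"wz":0,"claw":-1},{"x":1,"y":0,"z":0,"wx":0,"wy":0,"wz":0,"claw":-1},{"x":0.8,"y":0,"z":0,"wx":0,"wy":0,"wz":0,"claw":-1},{"x":0.8,"y":0,"z":0,"wx":0,"wy":0,"wz":0,"claw":-1},{"x":0.8,"y":0,"z":0,"wx":0,"wy":0,"wz":0,"claw":-1},{"x":0.8,"y":0,"z":0,"wx":0,"wy":0,"wz":0,"claw":-1},{"x":0.8,"y":0,"z":0,"wx":0,"wy":0,"wz":0,"claw":-1},{"x":0,"y":0,"z":0,"wx":0,"wy":0,"wz":0,"claw":-1}]}}

```text
t: 5.72
eef_pos: [0.5125, -0.193, 0.0976]
ee_rot: [0.509, 0.491, 0.509, -0.491]
contact_force: [-0.0, -0.2, 1.3]
finger_gap: 0.0003
```

{"method": "carry_out", "body": {"steps": [{"x":0.6,"y":0,"z":0,"wx":0,"wy":0,"wz":0,"claw":-1},{"x":0.5,"y":0,"z":0,"wx":0,"wy":0,"wz":0,"claw":-1},{"x":0.4,"y":0,"z":0,"wx":0,"wy":0,"wz":0,"claw":-1},{"x":0.3,"y":0,"z":0,"wx":0,"wy":0,"wz":0,"claw":-1},{"x":0.1,"y":0,"z":0,"wx":0,"wy":0,"wz":0,"claw":-1},{"x":0,"y":0,"z":0,"wx":0,"wy":0,"wz":0,"claw":-1}]}}

```text
t: 6.48
eef_pos: [0.5125, -0.193, 0.0792]
ee_rot: [0.509, 0.491, 0.509, -0.491]
contact_force: [-2.0, -0.1, 1.6]
finger_gap: 0.0001
```

{"method": "carry_out", "body": {"steps": [{"x":0.1,"y":0,"z":0,"wx":0,"wy":0,"wz":0,"claw":-1},{"x":0.1,"y":0,"z":0,"wx":0,"wy":0,"wz":0,"claw":-1},{"x":0,"y":0,"z":0,"wx":0,"wy":0,"wz":0,"claw":-1}]}}

```text
t: 6.85
eef_pos: [0.5126, -0.1931, 0.0788]
ee_rot: [0.509, 0.491, 0.509, -0.491]
contact_force: [-6.1, 1.6, 16.1]
finger_gap: -0.0001
```

The tip stopped firmly at lid height under 16 N. I'll lift off and check that the lid stays shut.

{"method": "carry_out", "body": {"steps": [{"x":-1,"y":0,"z":0,"wx":0,"wy":0,"wz":0,"claw":-1},{"x":-4,"y":0,"z":0,"wx":0,"wy":0,"wz":0,"claw":-1},{"x":-5,"y":0,"z":0,"wx":0,"wy":0,"wz":0,"claw":-1},{"x":-4,"y":-4,"z":0,"wx":0,"wy":0,"wz":0,"claw":-1},{"x":0,"y":-5,"z":0,"wx":0,"wy":0,"wz":0,"claw":-1},{"x":0,"y":-5,"z":0,"wx":0,"wy":0,"wz":0,"claw":-1},{"x":0,"y":0,"z":0,"wx":0,"wy":0,"wz":0,"claw":-1},{"x":0,"y":0,"z":0,"wx":0,"wy":0,"wz":0,"claw":-1}]}}

```text
t: 7.85
eef_pos: [0.3736, -0.1987, 0.2178]
ee_rot: [0.51, 0.491, 0.508, -0.491]
contact_force: [1.2, -0.3, -0.3]
finger_gap: 0.0003
```

```bash
python3 - <<'E'
from h import *
b=grab('scene','s4')['image'];a=cv2.imread('pics/s0.png')
cv2.imwrite('pics/c4.png',np.hstack([cv2.resize(i[100:260,110:370],(400,246),interpolation=2) for i in (a,b)]))
d=cv2.absdiff(a,b).max(2); print('low diff',(d[176:216,142:200]>40).sum(),'tall diff',(d[130:195,283:350]>40).sum())
w=grab('wrist','w4')
E
```

```text
low diff 20 tall diff 0
```

View pics/c4.png

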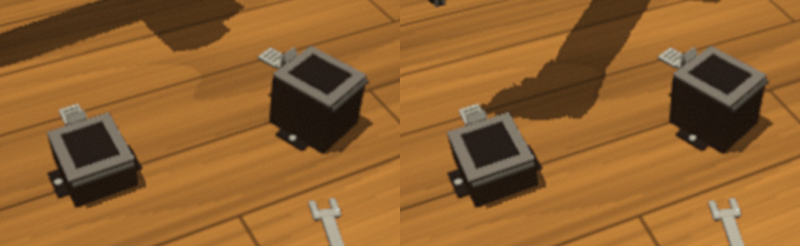

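View pics/w4.png

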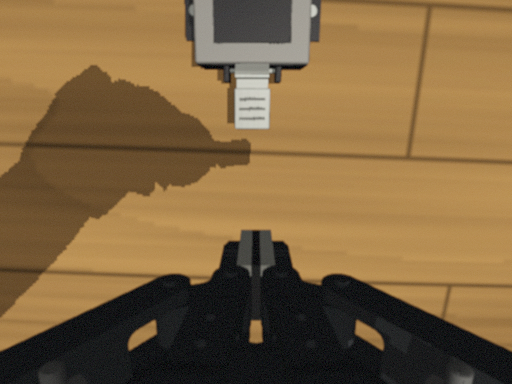

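The low lid looks as it did at the start (free edge at about (195–308, 67) in the wrist view), the tall case is unchanged, and the arm is clear. I'm handing in.

```bash
python3 -c "
from bench import ctrl; print(ctrl.job_done())"
```

```text
the job is handed in; nothing more can be done
None
```

The low case's catch works: I pressed its thumb button about 8 mm and the lid popped up. I then pushed the lid down until it shut, and it was still shut about a second after I lifted off. The job was handed in at about 8 s of the 35 s allowed.

- **Lid opening:** After I backed off, the free edge was within about 2 px in the camera image of where a fully open lid (0.8 rad) should be. That view barely changes between about 0.6 and 0.9 rad, so it doesn't prove the full angle. Nothing was blocking the lid.
- **Lid shut:** The fingertip stopped firmly at lid height, 54 mm, with 16 N pressing up. I saw no separate 4–8 N snap peak, because force is only reported at the end of each move.
- **Final pictures:** The low lid matches its starting picture, with 20 px differing. The taller case shows no difference and stayed closed. The arm was clear of everything.
- **Refused move:** The first move call was refused because its rows left out some fields, and nothing moved. I resent it with every field filled in.

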